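# Put the green bead board away and shut its drawer

### The arm

A 6-joint arm with a two-finger parallel gripper is mounted at the origin on the work surface. World frame = base frame: x ahead of the robot, y to its left, z up, the work surface at z = 0. Lengths are in m, angles in rad, forces in N, time in s.
With the tool pointing down it reaches from about 0.225 to 0.875 m from the base axis. Payload 3.4 kg.
Tool frame: the origin (TCP) lies at the very end of the fingers, on their centre line; the grasp point (between the pads) lies 19 mm behind it (manip.tcp_to_grasp is the distance from the TCP to the grasp point, in m); z points along the fingers, y is the line along which they close (so a half turn about z gives the same grasp; the last joint's range is limited). The gripper opens to 85 mm and grips with 20 to 120 N. Pads are 22 mm wide; open, the fingers measure 114 mm over their backs; the gripper's body (76 mm by 85 mm) begins 54 mm behind the grasp point. The pads swing forward as they close: fully open they stand 13 mm farther back than shut.
Start: joints at [-1.31, 0.276, 1.505, -0, 1.361, -0.121], TCP at [0.214, -0.534, 0.231] pointing down, gripper open.
Joint ranges: [-2.89, 2.89], [-0.75, 2.08], [0.22, 2.7], [-1.18, 4.32], [0.11, 2.71], [-2.7, 2.7]. Speed limits (rad/s): [2.57, 2.57, 3.14, 3.14, 3.14, 3.14].

### API

Orientations are given as a unit quaternion [w, x, y, z].
In Python, from rig import status, get_image, job, manip gives the robot as it stands.
- The arm moves only by the tool apply_moves, never from a script. Its arguments are lists of equal length, an entry for each row: "xyz": the shift along the tool's x, y, z each as a share of 0.3 m, from -1 to 1, a list of three; "rot": the turn, a rotation vector about the tool's x, y, z each as a share of 60 degrees, from -1 to 1, a list of three; "hand": the opening, from -1 (shut) to 1 (fully open). A call has 1 to 8 rows; each row shifts and turns the commanded pose from where the row before left it, along the tool's axes as they then stand; what a row does not reach is not made up. A row lasts 1/8 s, in which the tool goes at most 62.5 mm and 10.7 degrees, less where a joint would pass 70% of its speed; a pose out of reach is approached as far as the arm can. A call with a number of a shift or a turn outside -1 to 1 is refused whole. A call with a gripper value outside its range is refused whole. The fingers move at their own pace and stop on an object; "force" is the grip in N (left out, the last holds). Time passes only in rows, so rows that do not move let the fingers close. It gives the time, the measured TCP pose, the force, the opening and the grip force at its end, in the units of the state.
- status.get_state(): the state, without advancing time (a new reading comes with each control period).
- get_image(name): name is "scene" or "top" or "wrist"; returns a dict with "pixels" (384x512x3 uint8, red, green, blue), "fovy" (degrees; the focal length in pixels is half the picture's height over the tangent of half this angle, whatever the lens; pixels are square), "cx", "cy" (the principal point, pixels), "origin" and "orientation" of the camera in the world; the wrist camera has in their place "tool_from_camera" (4x4, takes a point from camera to tool coordinates, whose origin is the TCP and whose axes are the flange's). Camera axes: x right, y down, z forward; pixel columns grow to the right and rows downward; lengths in m; the calibration is good to about 2 mm. A picture is of the moment at which its call begins: read the wrist's pose just before it. There is no depth.
- job.sign_off(): hands the job in; it is judged then, once.
The state is a dict: "clock": time; "qpos": joint angles; "qd": joint speeds; "effort": joint torques, N m; "position": TCP position; "ee_rot": TCP orientation; "contact_force": force on the tool from outside, world axes, zero at the start; "moment": the same for the moment, N m; "width": finger opening in m; "gripper_force": force on a finger pad.
Only numpy, scipy, OpenCV 4.12 (cv2) and the standard library are available. Lean on these libraries where they do the work, as an engineer would, in place of code of your own. Each camera call takes 0.05 s, during which the arm holds its last target. There are 200 camera calls.

### The job

Take the green bead board out of the slanted stand, turn it over so that its green patterned face is up, and lay it flat in the open bottom drawer of the small chest. Then push the drawer fully home, past its catch, without slamming it. Leave the orange board standing where it is.

Things in the scene. Friction and masses are not known exactly. Their poses are not given: they have to be found in the camera images.
- green_board: Plate 90 (x) x 120 (y) x 10 mm, about 0.1 kg; origin at its centre. z points out of the green dotted face; the other face is white with a 7 mm green rim. At first it leans in the stand 35 degrees from vertical, upper edge on the stand's -x side, x pointing up its slope; the green face is underneath against the support, the white one looks up.
- orange_board: The same plate in orange, in the stand's other place (which is which varies). To be left standing.
- stand: Fixed white stand, 110 (x) x 290 (y) x 59 mm; origin: centre of its underside; x points roughly to the robot's left. Two boards side by side, 70 mm either side of its middle along y. A board's 120 mm edge rests in a trough: a support lies under the lower 40 mm of its slope, a lip over the lowest 10 mm of its other face; the upper 50 mm is free on both faces. It slides out up along its slope.
- chest: Fixed chest 250 (x) x 224 (y) x 165 mm, blue drawer fronts; origin: centre of its underside, x roughly to the robot's right, carcass front at x = -125 mm. The upper drawer is a fixed dummy; its front (79 to 161 mm above the table) stands 12 mm out, flush with the bottom one when that is home: to push it home, tilt the tool so that the gripper's body leans back away from the chest (towards its -x).
- drawer_front (a point): Centre of the outer face of the open bottom drawer's front panel, 54 mm above the table; x points into the chest, the way to push. The panel is 220 mm wide, 44 mm high (32 to 76 mm above the table), 12 mm thick, flat, no handle, only a painted black mark.
- drawer_in (a point): Centre of the bottom drawer's inner floor, 40 mm above the table; moves with it; x into the chest, z up. Inside x -100 to 100, y -85 to 85 mm. Side and back walls rise 28 mm above the floor, the front panel 36 mm. Counted from the front panel's inside (x = -100 mm), a length equal to the opening is open to above; the rest is under the chest, 42 mm headroom.
- drawer (a joint): Opening of the bottom drawer in m: 0 fully home, 0.15 to 0.18 at the start, growing along the chest's -x. About 1 N friction; over the last 16 mm a sprung catch resists with up to about 6 N, then (within about 5 mm of home) snaps the drawer home and keeps it there.
Not all that is in view belongs to the job. Leave any turquoise look-alike of the green_board alone.

How it is judged:
By the outcome, as a careful person would: the job done as asked, in the order asked, and still so for the second after the job is handed in, with the robot touching nothing.
It also fails if it takes over 58 s, if anything falls off the work surface, if the arm or the gripper's body presses on something with over 40 N, if the wrist force passes 120 N, or if a joint passes its speed limit or range.

## Working session

There is one attempt and no reset: what is moved stays moved. The work goes in short steps, Python scripts to look and compute and a tool call to move; the robot and the scene stay as the last step left them, time stands still between calls to the robot, and variables do not carry over. Pictures are saved under pics/ and viewed, at most 10 in all, crops included, and the job is handed in when it is done.

Besides the shell and the picture viewer there is one more tool, called after "Call:" by a JSON object that holds its "name" and its "arguments", one argument or row to a line. apply_moves: Moves the arm, as the interface text tells. Its arguments: {"type":"object","properties":{"xyz":{"type":"array","items":{"type":"array","items":{"type":"number","minimum":-1,"maximum":1}}},"rot":{"type":"array","items":{"type":"array","items":{"type":"number","minimum":-1,"maximum":1}}},"hand":{"type":"array","items":{"type":"number"}},"force":{"type":"number"}},"required":["xyz","rot","hand"]}

```bash
mkdir -p pics; ls; python3 - <<'E'
from rig import status,get_image,manip
import cv2,numpy as np
s=status.get_state();print(s['clock'],s['position'],s['ee_rot'],s['width'],manip.tcp_to_grasp)
for n in("scene","top"):
    d=get_image(n);print(n,{k:np.round(v,4).tolist() for k,v in d.items() if k!='pixels'})
    np.savez('pics/%s0.npz'%n,**d)
    cv2.imwrite('pics/%s0.png'%n,cv2.resize(d['pixels'][:,:,::-1],(800,600),interpolation=cv2.INTER_CUBIC))
E
```

```text
pics
0.0 [ 0.21410692 -0.53306092  0.23044032] [-9.19103585e-04  9.81832741e-01  1.89746203e-01 -4.45823140e-05] 0.08507833992316911 0.0187
scene {'fovy': 43.091, 'cx': 258.7783, 'cy': 197.2694, 'origin': [0.7487, -0.2281, 1.4682], 'orientation': [-0.164, 0.9447, 0.2788, -0.0537]}
top {'fovy': 53.1506, 'cx': 253.1523, 'cy': 193.2703, 'origin': [0.399, 0.1552, 1.3489], 'orientation': [0.0244, -0.7026, 0.711, -0.015]}
```

View pics/scene0.png

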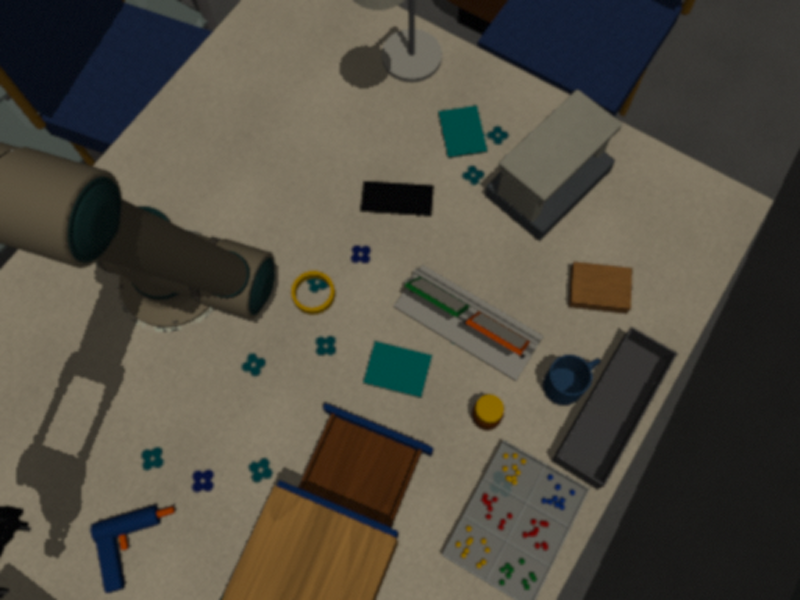

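View pics/top0.png

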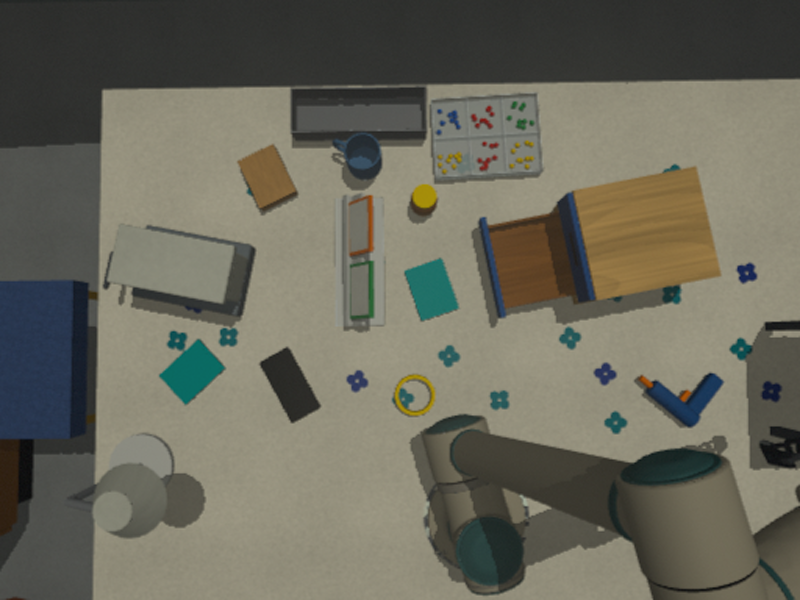

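Candidates for green_board, in the 800x600 top view:
- The board in the stand at (362,290), which has a green rim and a white face. This is my choice.
- The orange board at (361,225).
- Turquoise plates lying flat at (432,288) and (192,371).

The chest's open drawer is at (535,265). I'll check close crops.

```bash
python3 - <<'E'
import cv2,numpy as np
t=np.load('pics/top0.npz')['pixels'][:,:,::-1]
s=np.load('pics/scene0.npz')['pixels'][:,:,::-1]
def crop(im,x,y,w,h,k):
    c=cv2.resize(im[y:y+h,x:x+w],None,fx=k,fy=k,interpolation=cv2.INTER_CUBIC)
    c=cv2.convertScaleAbs(c,alpha=1.5)
    for i in range(0,w,10): cv2.putText(c,str(x+i),(i*k,8),0,.3,(255,255,255),1); cv2.line(c,(i*k,10),(i*k,14),(255,255,255),1)
    for i in range(0,h,10): cv2.putText(c,str(y+i),(0,i*k+4),0,.3,(0,0,255),1)
    return c
a=crop(t,205,115,50,100,6); b=crop(s,245,165,110,85,4)  # 300x600
c=np.zeros((600,800,3),np.uint8); c[:600,:300]=a; c[:340,310:750]=b
cv2.imwrite('pics/c1.png',c)
cv2.imwrite('pics/c2.png',crop(t,300,100,160,110,5))
E
```

```text
(no output)
```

View pics/c1.png

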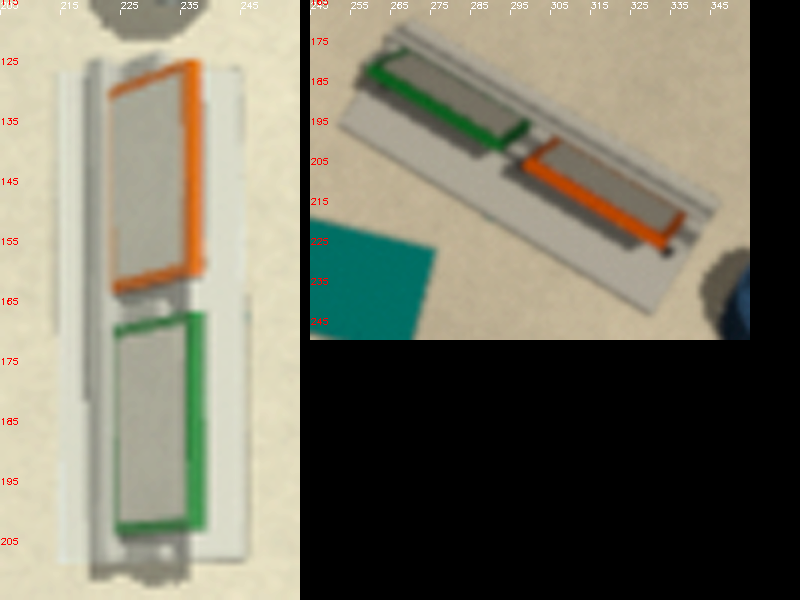

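View pics/c2.png

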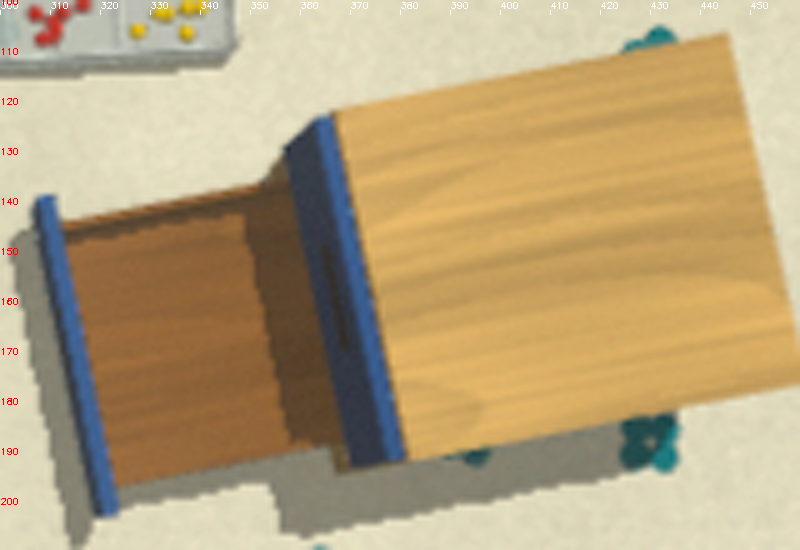

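The crops confirm the choice: the plate with the green rim and white face is in the stand's nearer place, with its upper edge at x≈236–239 and rows 167–203. The drawer panel's top runs from (307,140) to (320,203). Next I'll fit poses.

```bash
cat > h.py <<'E'
import numpy as np,cv2
from scipy.spatial.transform import Rotation as R
from scipy.optimize import least_squares
def Q(q): return R.from_quat(np.roll(q,-1))
class Cam:
    def __init__(s,d,o=None,r=None):
        s.f=192/np.tan(np.radians(float(d['fovy']))/2);s.c=np.array([float(d['cx']),float(d['cy'])])
        s.o=np.array(d['origin']) if o is None else o; s.r=Q(d['orientation']) if r is None else r
    def proj(s,p):
        q=s.r.inv().apply(np.atleast_2d(p)-s.o); return s.c+s.f*q[:,:2]/q[:,2:]
    def onz(s,px,z):
        px=np.atleast_2d(px); d=s.r.apply(np.c_[(px-s.c)/s.f,np.ones(len(px))]); return s.o+d*((z-s.o[2])/d[:,2])[:,None]
T=Cam(np.load('pics/top0.npz')); S=Cam(np.load('pics/scene0.npz'))
def rows(p0,r0,p1,r1,vmax=.05,wmax=9.):
    """equal rows in tool frame moving rot about TCP and straight line"""
    rv=(r0.inv()*r1).as_rotvec(); n=int(max(1,np.ceil(np.linalg.norm(p1-p0)/vmax),np.ceil(np.degrees(np.linalg.norm(rv))/wmax)))
    out=[];p,r=p0.copy(),r0
    for i in range(n):
        t=p0+(p1-p0)*(i+1)/n; x=np.round(r.inv().apply(t-p)/.3,4); w=np.round(rv/n/np.radians(60),4)
        out.append((x.tolist(),w.tolist())); p=p+r.apply(x*.3); r=r*R.from_rotvec(w*np.radians(60))
    return out,p,r
def show(o):
    for i in range(0,len(o),8): print('xyz',[a for a,_ in o[i:i+8]],'\nrot',[b for _,b in o[i:i+8]])
E
python3 - <<'E'
from h import *
def o6(l): return (np.array(l)+.5)/6-.5+[205,115]
def o5(l): return (np.array(l)+.5)/5-.5+[300,100]
def o4(l): return (np.array(l)-[310,0]+.5)/4-.5+[245,165]
# green board, top: white-face upper corners, green-face upper corners, white lower
a=np.radians(35)
def board(v):
    x,y,z,w=v; sx=np.array([np.cos(w),np.sin(w),0]); sy=np.array([-sx[1],sx[0],0])
    u=-np.sin(a)*sx+np.cos(a)*np.array([0,0,1]); n=np.cross(u,sy); return np.array([x,y,z]),u,sy,n
# stand x ~ +y world -> sy ~ -x world ; far corner (image up,+x world) is y=-60
pt=o6([[189,316],[205,313],[206,530],[187,522]]); ps=o4([[382,62],[367,71],[497,150],[502,131]])
def pts(v):
    c,u,sy,n=board(v)
    return c,u,sy,n,np.array([c+.045*u+s*.06*sy+t*.005*n for s,t in((-1,-1),(-1,1),(1,1),(1,-1))])
def res(v):
    P=pts(v)[4]; return np.r_[(T.proj(P)-pt).ravel(),(S.proj(P)[[3,2,1,0]]*1-ps).ravel()]
for rev in (0,1):
  f=(lambda v:res(v)) if rev else (lambda v:np.r_[(T.proj(pts(v)[4])-pt).ravel(),(S.proj(pts(v)[4])[[0,1,2,3]]-ps).ravel()])
  s=least_squares(f,[.45,.25,.06,1.57],loss='soft_l1'); print(rev,s.x,s.cost,np.round(s.fun,1)); 
  ang=s.x
  print('u,n',board(ang)[1],board(ang)[3])
st=T.onz(o6([[57,68],[243,68],[248,560],[57,562]]),.01); print('stand corners z.01',st[:,:2].round(4).tolist())
dr=T.onz(o5([[35,199],[53,196],[118,513],[97,517]]),.076)[:,:2]; print('drawer panel',dr.round(4).tolist(),np.linalg.norm(dr[0]-dr[3]))
du=T.onz(o5([[318,115],[335,112],[407,460],[390,463]]),.161)[:,:2]; print('dummy',du.round(4).tolist())
ct=T.onz(o5([[335,112],[407,460],[800,380],[728,33]]),.165)[:,:2]; print('top',ct.round(4).tolist())
e=(dr[3]-dr[0]);ec=ct[1]-ct[0];xc=ct[3]-ct[0]; print(np.degrees([np.arctan2(*q[::-1]) for q in (e,du[3]-du[0],ec,xc,ct[2]-ct[1])]))
xd=np.array([-e[1],e[0]])/np.linalg.norm(e); print('opening',((du[0]+du[3]-dr[0]-dr[3])/2)@xd*np.array([1,1]).min(),xd)
E
```

```text
0 [ 0.50912855  0.25647295 -0.08266127  1.57590107] 193.97592666816672 [ -0.2   1.   -0.5   1.6  -0.2  -1.8   0.6  -0.5  32.   34.3  34.3  34.6
 -29.1  -3.7 -29.1  -1.5]
u,n [ 0.00292795 -0.57356896  0.81915204] [ 0.00418154 -0.81914137 -0.57357644]
1 [0.49868294 0.24970821 0.06072758 1.56549097] 6.24682614383015 [-0.4 -1.1 -0.5 -0.4 -0.5 -0.1  0.   1.2 -3.2 -0.7 -0.9 -0.1  0.2  0.5
  0.5  2.5]
u,n [-0.00304301 -0.57356836  0.81915204] [-0.00434587 -0.81914052 -0.57357644]
stand corners z.01 [[0.714, 0.3079], [0.7124, 0.1983], [0.4231, 0.1984], [0.4232, 0.3096]]
drawer panel [[0.6483, -0.0089], [0.6502, -0.021], [0.4378, -0.0597], [0.4353, -0.0458]] 0.21617138215622125
dummy [[0.6821, -0.1752], [0.6838, -0.1859], [0.4658, -0.224], [0.4641, -0.2135]]
top [[0.6828, -0.1847], [0.4656, -0.2228], [0.5119, -0.4648], [0.7289, -0.4294]]
[-170.18307371 -170.03464759 -170.06413652  -79.33805384  -79.1729294 ]
opening 0.16989962817281543 [ 0.1705006  -0.98535757]
```

```bash
cat >> h.py <<'E'
def wrist(r,j1,F):
    m=(R.from_euler('y',F,degrees=True).inv()*R.from_euler('z',j1,degrees=True).inv()*r*R.from_euler('z',-90,degrees=True))
    return m.as_euler('ZYZ',degrees=True).round(0)
def frame(z,y):
    z=np.array(z,float);z/=np.linalg.norm(z);y=np.array(y,float);y-=y@z*z;y/=np.linalg.norm(y);return R.from_matrix(np.c_[np.cross(y,z),y,z])
u=np.array([-.003,-.5736,.8192]);n=np.array([-.0043,-.8191,-.5736]);xd=np.array([.1705,-.9854,0]);yd=np.array([.9854,.1705,0]);up=np.array([0,0,1.])
def place(al,s,d=xd):
    a=np.radians(al);return frame(np.cos(a)*d-np.sin(a)*up, s*(np.sin(a)*d+np.cos(a)*up))
E
python3 - <<'E'
from h import *
from rig import status
s=status.get_state();print('chk',wrist(Q(s['ee_rot']),np.degrees(s['qpos'][0]),np.degrees(s['qpos'][1]+s['qpos'][2])))
for F in (95,110,125):
  for sg in (-1,1):
    print(F,'A' if sg<0 else 'B','grasp',wrist(frame(-u,sg*n),20,F),'place V1',wrist(place(32,sg),0,F),'V2',wrist(place(32,sg,yd),-15,F),'push45',wrist(place(45,sg),0,F))
E
```

```text
chk [ 0. 78. -7.]
95 A grasp [ 34.  74. -76.] place V1 [-58.  79. -91.] V2 [ 38.  36. 134.] push45 [-45.  80. -93.]
95 B grasp [ 34.  74. 104.] place V1 [-58.  79.  89.] V2 [ 38.  36. -46.] push45 [-45.  80.  87.]
110 A grasp [ 37.  62. -85.] place V1 [-62.  72. -78.] V2 [ 57.  25. 112.] push45 [-48.  69. -82.]
110 B grasp [37. 62. 95.] place V1 [-62.  72. 102.] V2 [ 57.  25. -68.] push45 [-48.  69.  98.]
125 A grasp [ 44.  51. -97.] place V1 [-67.  65. -63.] V2 [91. 21. 75.] push45 [-54.  60. -69.]
125 B grasp [44. 51. 83.] place V1 [-67.  65. 117.] V2 [  91.   21. -105.] push45 [-54.  60. 111.]
```

```bash
python3 - <<'E'
from h import *
from rig import status
s=status.get_state(); p0,r0=np.array(s['position']),Q(s['ee_rot'])
G=frame(-u,n)
o,p,r=rows(p0,r0,np.array([.40,-.10,.30]),G,.058); show(o)
o,p,r=rows(p,r,np.array([.4987,.170,.176]),G,.055); show(o); print(p,G.as_matrix().round(3))
E
```

```text
xyz [[0.1237, -0.1233, -0.0255], [0.1186, -0.1296, -0.0154], [0.1133, -0.1352, -0.0051], [0.1075, -0.1398, 0.0056], [0.1015, -0.1434, 0.0164], [0.0952, -0.146, 0.0274], [0.0886, -0.1477, 0.0385], [0.0819, -0.1483, 0.0494]] 
rot [[0.0638, 0.0126, 0.0398], [0.0638, 0.0126, 0.0398], [0.0638, 0.0126, 0.0398], [0.0638, 0.0126, 0.0398], [0.0638, 0.0126, 0.0398], [0.0638, 0.0126, 0.0398], [0.0638, 0.0126, 0.0398], [0.0638, 0.0126, 0.0398]]
xyz [[0.0749, -0.1479, 0.0604]] 
rot [[0.0638, 0.0126, 0.0398]]
xyz [[0.054, -0.0836, 0.1427], [0.0539, -0.0836, 0.1426], [0.054, -0.0836, 0.1426], [0.0541, -0.0836, 0.1427], [0.054, -0.0836, 0.1426], [0.054, -0.0836, 0.1426]] 
rot [[0.0, -0.0001, -0.0], [0.0, -0.0001, -0.0], [0.0, -0.0001, -0.0], [0.0, -0.0001, -0.0], [0.0, -0.0001, -0.0], [0.0, -0.0001, -0.0]]
[0.49869526 0.16998196 0.17600244] [[ 1.    -0.004  0.003]
 [-0.005 -0.819  0.574]
 [-0.    -0.574 -0.819]]
```

Call:
{"name": "apply_moves", "arguments": {
  "xyz": [
    [0.124, -0.123, -0.026],
    [0.119, -0.13, -0.015],
    [0.113, -0.135, -0.005],
    [0.108, -0.14, 0.006],
    [0.102, -0.143, 0.016],
    [0.095, -0.146, 0.027],
    [0.089, -0.148, 0.039],
    [0.082, -0.148, 0.049]
  ],
  "rot": [
    [0.064, 0.013, 0.04],
    [0.064, 0.013, 0.04],
    [0.064, 0.013, 0.04],
    [0.064, 0.013, 0.04],
    [0.064, 0.013, 0.04],
    [0.064, 0.013, 0.04],
    [0.064, 0.013, 0.04],
    [0.064, 0.013, 0.04]
  ],
  "hand": [0.06, 0.06, 0.06, 0.06, 0.06, 0.06, 0.06, 0.06]
}}

```text
clock: 1.1
position: [0.3808, -0.1472, 0.2932]
ee_rot: [-0.27, 0.963, 0.018, 0.002]
contact_force: [0.6, 0.4, 0.1]
width: 0.0452
gripper_force: 0.0
```

Call:
{"name": "apply_moves", "arguments": {
  "xyz": [
    [0.075, -0.148, 0.06],
    [0.054, -0.084, 0.143],
    [0.054, -0.084, 0.143],
    [0.054, -0.084, 0.143],
    [0.054, -0.084, 0.143],
    [0.054, -0.084, 0.143],
    [0.054, -0.084, 0.143],
    [0, 0, 0]
  ],
  "rot": [
    [0.064, 0.013, 0.04],
    [0, 0, 0],
    [0, 0, 0],
    [0, 0, 0],
    [0, 0, 0],
    [0, 0, 0],
    [0, 0, 0],
    [0, 0, 0]
  ],
  "hand": [0.06, 0.06, 0.06, 0.06, 0.06, 0.06, 0.06, 0.06]
}}

```text
clock: 2.1
position: [0.4995, 0.1728, 0.1758]
ee_rot: [-0.302, 0.953, -0.002, 0.0]
contact_force: [-0.3, -0.5, 0.3]
width: 0.0452
gripper_force: 0.0
```

```bash
python3 - <<'E'
from h import *
from rig import status,get_image
s=status.get_state(); p,r=np.array(s['position']),Q(s['ee_rot']);print(s['clock'],p,r.as_matrix().round(3),s['width'],np.degrees(s['qpos']).round(0),wrist(r,*np.degrees([s['qpos'][0],s['qpos'][1]+s['qpos'][2]])),s['contact_force'])
d=get_image('wrist'); M=np.array(d['tool_from_camera']); 
W=Cam(d,p+r.apply(M[:3,3]),r*R.from_matrix(M[:3,:3]))
im=d['pixels'][:,:,::-1].copy()
im=cv2.resize(im,(800,600))
c=np.array([.4987,.2497,.0607]); sy=np.cross(n,u)
P=np.array([c+a*u+b*sy+t*n for a,b,t in((.045,-.06,-.005),(.045,-.06,.005),(.045,.06,.005),(.045,.06,-.005))])
q=(W.proj(P)+.5)*800/512; print(q.round(0).tolist())
for x,y in q: cv2.circle(im,(int(x),int(y)),3,(255,0,255),1) if abs(x)<2000 and abs(y)<2000 else 0
cv2.imwrite('pics/w1.png',im)
E
```

```text
2.1 [0.49946116 0.17278921 0.17580103] [[ 1.    -0.004  0.002]
 [-0.004 -0.818  0.575]
 [-0.001 -0.575 -0.818]] 0.04521283972718984 [-12.  15. 106.  36.  71.  62.] [36. 71. 62.] [-0.25920827 -0.54634981  0.31415547]
[[395.0, 178.0], [417.0, 178.0], [415.0, 417.0], [396.0, 417.0]]
```

View pics/w1.png

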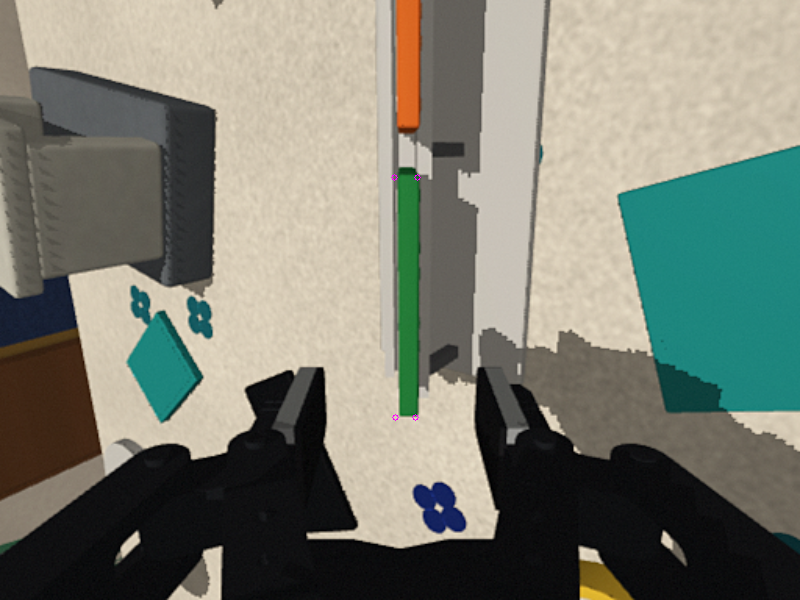

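The wrist view shows the green board's upper edge at cols 398–418, rows 170–415, close to the prediction and about 2 mm farther out in x. The fingers straddle it, so I go down and close.

Call:
{"name": "apply_moves", "arguments": {
  "xyz": [
    [0.001, 0.003, 0.1],
    [0.001, 0.003, 0.1],
    [0.001, 0.003, 0.1],
    [0.001, 0.002, 0.06],
    [0, 0, 0.046],
    [0, 0, 0],
    [0, 0, 0]
  ],
  "rot": [
    [0, 0, 0],
    [0, 0, 0],
    [0, 0, 0],
    [0, 0, 0],
    [0, 0, 0],
    [0, 0, 0],
    [0, 0, 0]
  ],
  "hand": [0.06, 0.06, 0.06, 0.06, 0.06, 0.06, 0.06]
}}

```text
clock: 3.02
position: [0.5038, 0.2367, 0.0765]
ee_rot: [-0.301, 0.954, -0.004, 0.004]
contact_force: [1.0, 0.0, -0.4]
width: 0.0454
gripper_force: 0.0
```

Call:
{"name": "apply_moves", "arguments": {
  "xyz": [
    [0, 0, 0],
    [0, 0, 0],
    [0, 0, 0],
    [0, 0, 0],
    [0, 0, 0]
  ],
  "rot": [
    [0, 0, 0],
    [0, 0, 0],
    [0, 0, 0],
    [0, 0, 0],
    [0, 0, 0]
  ],
  "hand": [-0.5, -1, -1, -1, -1],
  "force": 35
}}

```text
clock: 3.65
position: [0.5034, 0.2374, 0.0767]
ee_rot: [-0.301, 0.953, -0.003, 0.003]
contact_force: [-0.4, -0.8, 5.4]
width: 0.0093
gripper_force: 36.4
```

Call:
{"name": "apply_moves", "arguments": {
  "xyz": [
    [0, 0, -0.03],
    [0, 0, -0.06],
    [0, 0, -0.08],
    [0, 0, -0.1],
    [0, 0, -0.1],
    [0, 0, -0.1],
    [0, 0, -0.05],
    [0, 0, 0]
  ],
  "rot": [
    [0, 0, 0],
    [0, 0, 0],
    [0, 0, 0],
    [0, 0, 0],
    [0, 0, 0],
    [0, 0, 0],
    [0, 0, 0],
    [0, 0, 0]
  ],
  "hand": [-1, -1, -1, -1, -1, -1, -1, -1]
}}

```text
clock: 4.65
position: [0.5025, 0.1466, 0.2041]
ee_rot: [-0.3, 0.954, -0.004, 0.004]
contact_force: [0.5, 0.4, -0.7]
width: 0.0092
gripper_force: 35.6
```

```bash
cat >> h.py <<'E'
def snap():
    from rig import status,get_image
    s=status.get_state(); p,r=np.array(s['position']),Q(s['ee_rot'])
    d=get_image('wrist'); M=np.array(d['tool_from_camera'])
    return s,p,r,Cam(d,p+r.apply(M[:3,3]),r*R.from_matrix(M[:3,:3])),d
E
python3 - <<'E'
from h import *
s,p,r,W,d=snap(); print(s['clock'],p,r.as_matrix().round(3),s['width'],s['contact_force'],np.degrees(s['qpos']).round(0))
print(d['tool_from_camera'],d['fovy'])
im=cv2.resize(d['pixels'][:,:,::-1],(800,600))
for ov in(.025,.03):
  P=np.array([p+r.apply([a,t,z]) for a,t,z in((-.06,.005,-ov),(.06,.005,-ov),(.06,.005,.09-ov),(-.06,.005,.09-ov))])
  q=(W.proj(P)+.5)*800/512; print(ov,q.round(0).tolist())
cv2.imwrite('pics/w2.png',im)
E
```

```text
4.65 [0.50245497 0.14655366 0.20414114] [[ 1.    -0.005  0.01 ]
 [-0.01  -0.82   0.573]
 [ 0.005 -0.573 -0.82 ]] 0.009197146765830569 [ 0.46266137  0.36858705 -0.67745222] [-15.  14. 103.  35.  76.  63.]
[[-1.10875811e-03 -9.58673457e-01 -2.84506545e-01  7.25801111e-02]
 [ 9.99999026e-01 -8.21762007e-04 -1.12811328e-03  1.01648527e-03]
 [ 8.47695584e-04 -2.84507519e-01  9.58673434e-01 -1.41348582e-01]
 [ 0.00000000e+00  0.00000000e+00  0.00000000e+00  1.00000000e+00]] 60.6738454978558
0.025 [[415.0, 621.0], [419.0, 204.0], [411.0, 179.0], [410.0, 447.0]]
0.03 [[416.0, 637.0], [420.0, 207.0], [411.0, 180.0], [410.0, 453.0]]
```

View pics/w2.png

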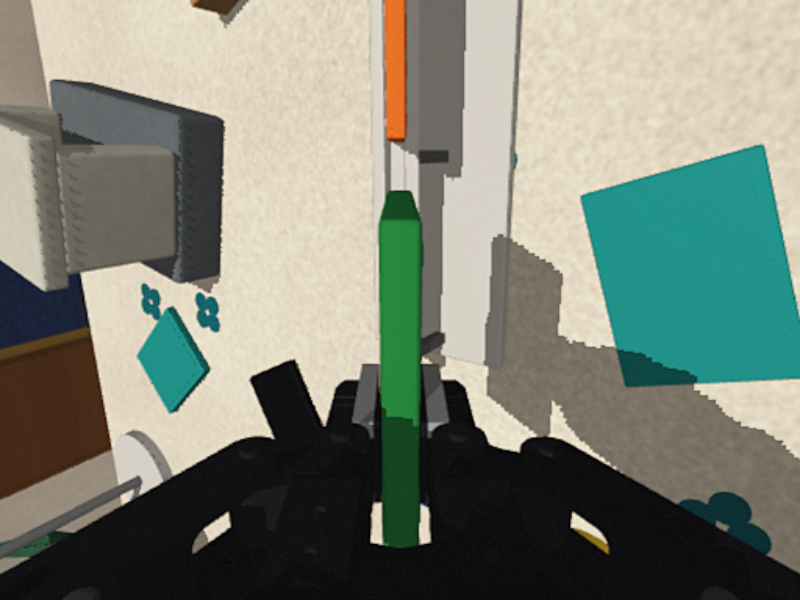

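The board came out cleanly. It is gripped square with its top edge in the pads (far corner at row 219), offset about 4 mm along tool −x. Next is the transfer and turn.

```bash
python3 - <<'E'
from h import *
from rig import status
s=status.get_state(); p0,r0=np.array(s['position']),Q(s['ee_rot'])
r1=place(35,1); print(np.degrees((r0.inv()*r1).as_rotvec()), [wrist(r1,j,F) for j in(0,5) for F in (100,115)])
m=np.array([.53,.04,.26]); H=np.array([.555,-.081,.22])
rm=r0*R.from_rotvec((r0.inv()*r1).as_rotvec()*.5)
o,p,r=rows(p0,r0,m,rm,.05,7); show(o)
o,p,r=rows(p,r,H,r1,.05,7); show(o); print(p,r.as_matrix().round(3))
E
```

```text
[-89.71371191   1.78875424 -11.35539705] [array([-56.,  76.,  93.]), array([-60.,  68., 106.]), array([-56.,  80.,  96.]), array([-59.,  72., 109.])]
xyz [[0.014, 0.0263, -0.0513], [0.0137, 0.032, -0.0479], [0.0133, 0.0373, -0.0441], [0.0129, 0.0423, -0.0395], [0.0123, 0.0465, -0.0346], [0.0116, 0.0503, -0.0291], [0.011, 0.0534, -0.0233]] 
rot [[-0.1068, 0.0021, -0.0135], [-0.1068, 0.0021, -0.0135], [-0.1068, 0.0021, -0.0135], [-0.1068, 0.0021, -0.0135], [-0.1068, 0.0021, -0.0135], [-0.1068, 0.0021, -0.0135], [-0.1068, 0.0021, -0.0135]]
xyz [[0.0064, 0.0542, 0.0292], [0.0056, 0.0506, 0.035], [0.0049, 0.0465, 0.0405], [0.0041, 0.0417, 0.0454], [0.0034, 0.0365, 0.0499], [0.0029, 0.0307, 0.0536], [0.0023, 0.0246, 0.0567]] 
rot [[-0.1068, 0.0022, -0.0135], [-0.1068, 0.0022, -0.0135], [-0.1068, 0.0022, -0.0135], [-0.1068, 0.0022, -0.0135], [-0.1068, 0.0022, -0.0135], [-0.1068, 0.0022, -0.0135], [-0.1068, 0.0022, -0.0135]]
[ 0.55498817 -0.08101165  0.21999302] [[ 0.985  0.098  0.14 ]
 [ 0.171 -0.565 -0.807]
 [ 0.     0.819 -0.574]]
```

Call:
{"name": "apply_moves", "arguments": {
  "xyz": [
    [0.014, 0.026, -0.051],
    [0.014, 0.032, -0.048],
    [0.013, 0.037, -0.044],
    [0.013, 0.042, -0.04],
    [0.012, 0.047, -0.035],
    [0.012, 0.05, -0.029],
    [0.011, 0.053, -0.023]
  ],
  "rot": [
    [-0.107, 0.002, -0.0135],
    [-0.107, 0.002, -0.0135],
    [-0.107, 0.002, -0.0135],
    [-0.107, 0.002, -0.0135],
    [-0.107, 0.002, -0.0135],
    [-0.107, 0.002, -0.0135],
    [-0.107, 0.002, -0.0135]
  ],
  "hand": [-1, -1, -1, -1, -1, -1, -1]
}}

```text
clock: 5.58
position: [0.5296, 0.0412, 0.2593]
ee_rot: [0.088, 0.995, 0.04, 0.021]
contact_force: [0.0, -0.2, -1.0]
width: 0.0093
gripper_force: 35.5
```

Call:
{"name": "apply_moves", "arguments": {
  "xyz": [
    [0.006, 0.054, 0.029],
    [0.006, 0.051, 0.035],
    [0.005, 0.047, 0.041],
    [0.004, 0.042, 0.045],
    [0.003, 0.037, 0.05],
    [0.003, 0.031, 0.054],
    [0.002, 0.025, 0.057],
    [0, 0, 0]
  ],
  "rot": [
    [-0.107, 0.002, -0.0135],
    [-0.107, 0.002, -0.0135],
    [-0.107, 0.002, -0.0135],
    [-0.107, 0.002, -0.0135],
    [-0.107, 0.002, -0.0135],
    [-0.107, 0.002, -0.0135],
    [-0.107, 0.002, -0.0135],
    [0, 0, 0]
  ],
  "hand": [-1, -1, -1, -1, -1, -1, -1, -1]
}}

```text
clock: 6.58
position: [0.5534, -0.0801, 0.2168]
ee_rot: [0.46, 0.883, 0.079, 0.035]
contact_force: [-1.0, 0.2, -0.7]
width: 0.0092
gripper_force: 35.6
```

```bash
python3 - <<'E'
from h import *
s,p,r,W,d=snap(); print(s['clock'],p,r.as_matrix().round(3),s['width'],s['contact_force'],np.degrees(s['qpos']).round(0))
im=cv2.resize(d['pixels'][:,:,::-1],(800,600))
c=np.array([.5609,-.1377,0])
# predicted panel top corners, drawer floor back/side at opening
P=[c-.112*xd+s_*.11*yd+.076*up for s_ in(-1,1)]+[c-.1*xd+s_*.11*yd+.076*up for s_ in(-1,1)]
q=(W.proj(P)+.5)*800/512; print(q.round(0).tolist())
for x,y in q: cv2.circle(im,(int(x),int(y)),4,(255,0,255),1) if abs(x)<2000 and abs(y)<2000 else 0
cv2.imwrite('pics/w3.png',im)
r1=place(35,1)
t=np.array([.5637,-.1305,.0843])
o,pp,rr=rows(p,r,t,r1,.03,7); show(o); print(pp)
E
```

```text
6.575 [ 0.55340859 -0.08012187  0.21682012] [[ 0.985  0.107  0.135]
 [ 0.172 -0.564 -0.808]
 [-0.01   0.819 -0.573]] 0.00921192748720123 [-0.97919121  0.17753642 -0.71301948] [ 16.  22. 104. -58.  75. 122.]
[[66.0, 584.0], [-61.0, 23.0], [95.0, 566.0], [-14.0, 30.0]]
xyz [[0.0019, -0.0527, 0.0787], [0.0017, -0.0527, 0.0788], [0.0016, -0.0528, 0.0787], [0.0013, -0.0527, 0.0787], [0.0013, -0.0527, 0.0787]] 
rot [[0.0, 0.0009, 0.0017], [0.0, 0.0009, 0.0017], [0.0, 0.0009, 0.0017], [0.0, 0.0009, 0.0017], [0.0, 0.0009, 0.0017]]
[ 0.56371037 -0.13048649  0.08430823]
```

View pics/w3.png

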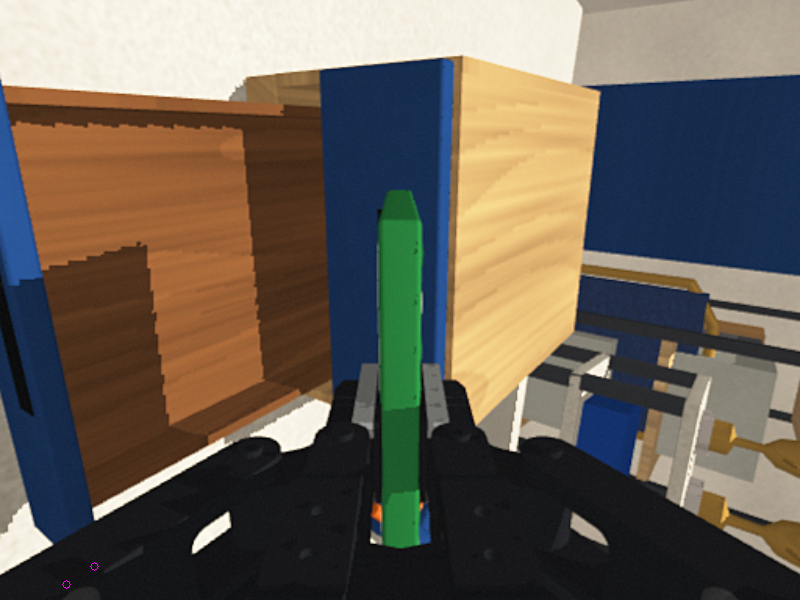

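The wrist view shows the drawer on the left with its panel edge from (5,120) to (93,500), within about 3 mm of the prediction. The board clears the dummy front, so I lower diagonally.

Call:
{"name": "apply_moves", "arguments": {
  "xyz": [
    [0.002, -0.053, 0.079],
    [0.002, -0.053, 0.079],
    [0.002, -0.053, 0.079],
    [0.001, -0.026, 0.039],
    [0.001, -0.026, 0.039],
    [0, -0.02, 0.03],
    [0, 0, 0]
  ],
  "rot": [
    [0, 0.001, 0.002],
    [0, 0.001, 0.002],
    [0, 0.001, 0.002],
    [0, 0.001, 0.002],
    [0, 0, 0],
    [0, 0, 0],
    [0, 0, 0]
  ],
  "hand": [-1, -1, -1, -1, -1, -1, -1]
}}

```text
clock: 7.5
position: [0.5654, -0.1253, 0.1043]
ee_rot: [0.461, 0.884, 0.074, 0.042]
contact_force: [1.2, 0.9, -0.5]
width: 0.0091
gripper_force: 35.5
```

```bash
python3 - <<'E'
from h import *
from rig import get_image
s,p,r,W,d=snap(); print(s['clock'],p,s['contact_force'],np.degrees(s['qpos']).round(0))
g=get_image('top');sc=get_image('scene')
a=cv2.resize(g['pixels'][115:215,295:395,::-1],(400,400),interpolation=cv2.INTER_CUBIC); b=cv2.resize(sc['pixels'][240:350,170:280,::-1],(400,400),interpolation=cv2.INTER_CUBIC)
cv2.imwrite('pics/p1.png',cv2.convertScaleAbs(np.hstack([a,b]),alpha=1.6))
E
```

```text
7.5 [ 0.56541055 -0.1252729   0.10425334] [ 1.21600146  0.87556976 -0.50953005] [ 11.  31. 111. -66.  64. 136.]
```

View pics/p1.png

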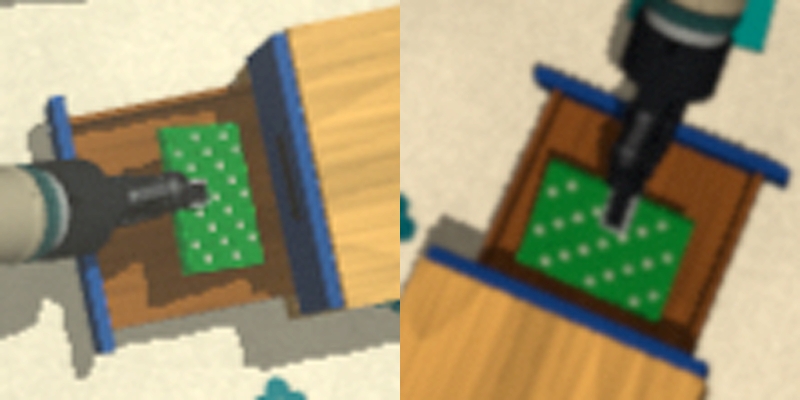

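The green face is up over the drawer, with the board square inside it. But j4 is at −66°, close to its −67.6° limit, so I'll fit a small arm model to choose a steeper tilt.

```bash
cat >> h.py <<'E'
D=[([.2141,-.5331,.2304],[0,0,-1],np.degrees([-1.31,.276,1.505])),([.49946,.17279,.1758],[.002,.575,-.818],[-12,15,106]),
   ([.50245,.14655,.20414],[.01,.573,-.82],[-15,14,103]),([.55341,-.08012,.21682],[.135,-.808,-.573],[16,22,104]),([.56541,-.12527,.10425],[.136,-.806,-.576],[11,31,111])]
def _f(v):
    a,b,h,L=v;o=[]
    for p,z,q in D:
        w=np.array(p)-L*np.array(z);j=np.radians(q);o+=[np.hypot(w[0],w[1])-a*np.sin(j[1])-b*np.sin(j[1]+j[2]),w[2]-h-a*np.cos(j[1])-b*np.cos(j[1]+j[2])]
    return o
KM=least_squares(_f,[.4,.4,.3,.2]);ka,kb,kh,kL=KM.x
def ik(p,r):
    z=r.as_matrix()[:,2];w=p-kL*z;rad=np.hypot(w[0],w[1]);j1=np.arctan2(w[1],w[0]);dz=w[2]-kh
    d2=rad**2+dz**2;j3=np.arccos(np.clip((d2-ka**2-kb**2)/(2*ka*kb),-1,1));j2=np.arctan2(rad,dz)-np.arctan2(kb*np.sin(j3),ka+kb*np.cos(j3))
    q=np.degrees([j1,j2,j3]);return np.r_[q,wrist(r,q[0],q[1]+q[2])].round(0)
E
python3 - <<'E'
from h import *
print(KM.x,np.abs(KM.fun).max())
print(ik(np.array([.56541,-.12527,.10425]),place(35,1)))
c=np.array([.5609,-.1377,0])
for al in(35,40,45,50):
  for yaw in(0,5):
    a=np.radians(al);d=R.from_euler('z',yaw,degrees=True).apply(xd)
    t=c+.045*xd-.063*np.cos(a)*xd+.004*yd+up*(.04+.005*np.cos(a)+.063*np.sin(a)+.002)
    print(al,yaw,t.round(4),ik(t,place(al,1,d)))
# push poses at z=.054, opening .17 and 0
f=c-.112*xd
for al in(30,40,50,60,70):
    print('push',al,ik(f+.05*up,place(al,1)),ik(f+.17*xd+.05*up,place(al,1)))
E
```

```text
[0.56333851 0.42164949 0.18024495 0.40430405] 0.00860295620900492
[ 22.  30. 111. -59.  70. 140.]
35 0 [ 0.5637 -0.1305  0.0822] [ 21.  32. 112. -60.  68. 142.]
35 5 [ 0.5637 -0.1305  0.0822] [ 22.  30. 116. -64.  65. 143.]
40 0 [ 0.5643 -0.1338  0.0863] [ 19.  29. 112. -57.  65. 136.]
40 5 [ 0.5643 -0.1338  0.0863] [ 19.  27. 116. -60.  61. 136.]
45 0 [ 0.5649 -0.1375  0.0901] [ 16.  26. 111. -53.  62. 130.]
45 5 [ 0.5649 -0.1375  0.0901] [ 16.  24. 114. -56.  58. 129.]
50 0 [ 0.5656 -0.1415  0.0935] [ 12.  24. 110. -48.  59. 123.]
50 5 [ 0.5656 -0.1415  0.0935] [ 12.  22. 113. -51.  56. 121.]
push 30 [ 33.  40. 109. -55.  76. 151.] [ 16.  37. 116. -70.  66. 151.]
push 40 [ 30.  34. 110. -51.  69. 143.] [ 12.  32. 115. -63.  59. 139.]
push 50 [ 25.  28. 110. -45.  62. 134.] [  7.  27. 113. -54.  53. 126.]
push 60 [ 19.  24. 110. -36.  57. 122.] [  0.  24. 110. -41.  49. 109.]
push 70 [ 12.  22. 109. -25.  53. 108.] [ -6.  23. 106. -26.  48.  91.]
```

```bash
cat >> h.py <<'E'
# arm model with lateral offset e and radial offset o
def _g(v):
    a,b,h,L,e,o=v;out=[]
    for p,z,q in D:
        j=np.radians(q);w=R.from_euler('z',-j[0]).apply(np.array(p)-L*np.array(z))
        out+=list(w-[o+a*np.sin(j[1])+b*np.sin(j[1]+j[2]),e,h+a*np.cos(j[1])+b*np.cos(j[1]+j[2])])
    return out
KG=least_squares(_g,[.45,.4,.2,.25,.06,0])
def ik(p,r):
    a,b,h,L,e,o=KG.x
    z=r.as_matrix()[:,2];w=p-L*z;rad=np.sqrt(w[0]**2+w[1]**2-e**2)-o;j1=np.arctan2(w[1],w[0])-np.arctan2(e,rad+o);dz=w[2]-h
    d2=rad**2+dz**2;j3=np.arccos(np.clip((d2-a**2-b**2)/(2*a*b),-1,1));j2=np.arctan2(rad,dz)-np.arctan2(b*np.sin(j3),a+b*np.cos(j3))
    q=np.degrees([j1,j2,j3]);return np.r_[q,wrist(r,q[0],q[1]+q[2])].round(0)
E
python3 - <<'E'
from h import *
print(KG.x,np.abs(KG.fun).max())
print(ik(np.array([.56541,-.12527,.10425]),place(35,1)))
c=np.array([.5609,-.1377,0])
for al in(35,40,45,50):
  for yaw in(0,-6):
    a=np.radians(al);d=R.from_euler('z',yaw,degrees=True).apply(xd)
    t=c+.045*xd-.063*np.cos(a)*xd+.004*yd+up*(.04+.005*np.cos(a)+.063*np.sin(a)+.002)
    print(al,yaw,t.round(4),ik(t,place(al,1,d)))
f=c-.112*xd
for al in(40,50,60,70):
    print('push',al,ik(f+.05*up,place(al,1)),ik(f+.17*xd+.05*up,place(al,1)))
E
```

```text
[0.52272128 0.40042869 0.17907278 0.36684084 0.06826412 0.02309944] 0.013118447809301825
[ 11.  31. 111. -66.  64. 136.]
35 0 [ 0.5637 -0.1305  0.0822] [ 11.  32. 112. -67.  62. 140.]
35 -6 [ 0.5637 -0.1305  0.0822] [ 10.  35. 108. -62.  67. 139.]
40 0 [ 0.5643 -0.1338  0.0863] [  8.  29. 112. -63.  59. 133.]
40 -6 [ 0.5643 -0.1338  0.0863] [  8.  32. 107. -59.  63. 133.]
45 0 [ 0.5649 -0.1375  0.0901] [  5.  27. 111. -58.  56. 126.]
45 -6 [ 0.5649 -0.1375  0.0901] [  6.  29. 107. -54.  61. 127.]
50 0 [ 0.5656 -0.1415  0.0935] [  2.  25. 109. -52.  54. 118.]
50 -6 [ 0.5656 -0.1415  0.0935] [  3.  27. 106. -49.  58. 120.]
push 40 [ 20.  34. 110. -58.  63. 140.] [  2.  33. 114. -71.  53. 137.]
push 50 [ 15.  29. 110. -50.  57. 130.] [ -3.  28. 112. -59.  47. 122.]
push 60 [  9.  25. 110. -39.  52. 116.] [ -9.  26. 109. -43.  44. 103.]
push 70 [  3.  23. 109. -27.  49. 101.] [-14.  25. 105. -26.  44.  84.]
```

```bash
python3 - <<'E'
from h import *
from rig import status
s=status.get_state(); p,r=np.array(s['position']),Q(s['ee_rot'])
r1=place(40,1); o,p1,rr=rows(p,r,np.array([.5643,-.1338,.094]),r1,.008,3); show(o)
o,p1,rr=rows(p1,rr,np.array([.5643,-.1338,.0863]),r1,.003,3); show(o)
E
```

```text
xyz [[-0.0053, -0.0072, 0.0222], [-0.0052, -0.0061, 0.0225]] 
rot [[0.0427, -0.0021, -0.0035], [0.0427, -0.0021, -0.0035]]
xyz [[0.0, -0.0066, 0.0055], [0.0, -0.0065, 0.0055], [0.0, -0.0066, 0.0055]] 
rot [[-0.0, -0.0, 0.0], [-0.0, -0.0, 0.0], [-0.0, -0.0, 0.0]]
```

Call:
{"name": "apply_moves", "arguments": {
  "xyz": [
    [-0.005, -0.007, 0.022],
    [-0.005, -0.006, 0.022],
    [0, -0.0066, 0.0055],
    [0, -0.0066, 0.0055],
    [0, -0.0033, 0.0028],
    [0, 0, 0]
  ],
  "rot": [
    [0.043, -0.002, -0.004],
    [0.043, -0.002, -0.004],
    [0, 0, 0],
    [0, 0, 0],
    [0, 0, 0],
    [0, 0, 0]
  ],
  "hand": [-1, -1, -1, -1, -1, -1]
}}

```text
clock: 8.4
position: [0.564, -0.1335, 0.0869]
ee_rot: [0.421, 0.903, 0.079, 0.035]
contact_force: [-0.1, 0.1, -1.1]
width: 0.0092
gripper_force: 35.5
```

```bash
python3 - <<'E'
from h import *
from rig import status
s=status.get_state(); p,r=np.array(s['position']),Q(s['ee_rot']);z=r.as_matrix()[:,2]
print(s['clock'],p,z.round(3),s['contact_force'],np.degrees(s['qpos']).round(0),np.degrees(np.arcsin(-z[2])),'lower corner z',(p+.063*z)[2]-.005*r.as_matrix()[2,1])
E
```

```text
8.4 [ 0.56403216 -0.13350603  0.08690106] [ 0.13  -0.754 -0.643] [-0.1190236   0.07275503 -1.11268033] [  8.  30. 111. -63.  59. 132.] 40.039912310781524 lower corner z 0.04254387238132699
```

Call:
{"name": "apply_moves", "arguments": {
  "xyz": [
    [0, -0.0026, 0.0021],
    [0, -0.0026, 0.0021],
    [0, 0, 0]
  ],
  "rot": [
    [0, 0, 0],
    [0, 0, 0],
    [0, 0, 0]
  ],
  "hand": [-1, -1, -1]
}}

```text
clock: 8.78
position: [0.564, -0.1338, 0.0852]
ee_rot: [0.421, 0.903, 0.078, 0.035]
contact_force: [0.4, -0.4, -0.9]
width: 0.0092
gripper_force: 35.5
```

Call:
{"name": "apply_moves", "arguments": {
  "xyz": [
    [0, -0.0026, 0.0021],
    [0, -0.0026, 0.0021],
    [0, 0, 0]
  ],
  "rot": [
    [0, 0, 0],
    [0, 0, 0],
    [0, 0, 0]
  ],
  "hand": [-1, -1, -1]
}}

```text
clock: 9.15
position: [0.5641, -0.1339, 0.0835]
ee_rot: [0.421, 0.903, 0.078, 0.036]
contact_force: [-0.1, -0.4, 0.2]
width: 0.0093
gripper_force: 35.7
```

The force has gone from about −1 to 0, so the lower edge has just touched. I open gradually so the lower finger lets the board down, then withdraw along the finger line.

Call:
{"name": "apply_moves", "arguments": {
  "xyz": [
    [0, 0, 0],
    [0, 0, 0],
    [0, 0, 0],
    [0, 0, 0],
    [0, 0, 0],
    [0, 0, 0]
  ],
  "rot": [
    [0, 0, 0],
    [0, 0, 0],
    [0, 0, 0],
    [0, 0, 0],
    [0, 0, 0],
    [0, 0, 0]
  ],
  "hand": [-0.6, -0.4, -0.2, 0.0, 0.15, 0.15]
}}

```text
clock: 9.9
position: [0.564, -0.1337, 0.0832]
ee_rot: [0.421, 0.903, 0.078, 0.035]
contact_force: [0.2, -0.1, -0.5]
width: 0.0489
gripper_force: 0.2
```

Call:
{"name": "apply_moves", "arguments": {
  "xyz": [
    [0, 0, -0.02],
    [0, 0, -0.03],
    [0, 0, -0.04],
    [0, 0, -0.05],
    [0, 0, -0.08],
    [0, 0, -0.12],
    [0, 0, 0]
  ],
  "rot": [
    [0, 0, 0],
    [0, 0, 0],
    [0, 0, 0],
    [0, 0, 0],
    [0, 0, 0],
    [0, 0, 0],
    [0, 0, 0]
  ],
  "hand": [0.15, 0.15, 0.15, 0.15, 0.15, 0.15, 0.15]
}}

```text
clock: 10.78
position: [0.5521, -0.0546, 0.151]
ee_rot: [0.42, 0.903, 0.078, 0.038]
contact_force: [-0.0, 0.5, 0.4]
width: 0.0494
gripper_force: 0.0
```

```bash
python3 - <<'E'
from h import *
from rig import get_image,status
s=status.get_state(); print(s['clock'],s['position'],s['contact_force'],np.degrees(s['qpos']).round(0))
g=get_image('top');sc=get_image('scene')
a=cv2.resize(g['pixels'][115:215,295:395,::-1],(400,400),interpolation=cv2.INTER_CUBIC); b=cv2.resize(sc['pixels'][240:350,170:280,::-1],(400,400),interpolation=cv2.INTER_CUBIC)
cv2.imwrite('pics/p2.png',cv2.convertScaleAbs(np.hstack([a,b]),alpha=1.6))
E
```

```text
10.775 [ 0.55206498 -0.05457004  0.15097445] [-0.02196195  0.53203923  0.4198393 ] [ 16.  25. 106. -55.  69. 127.]
```

View pics/p2.png

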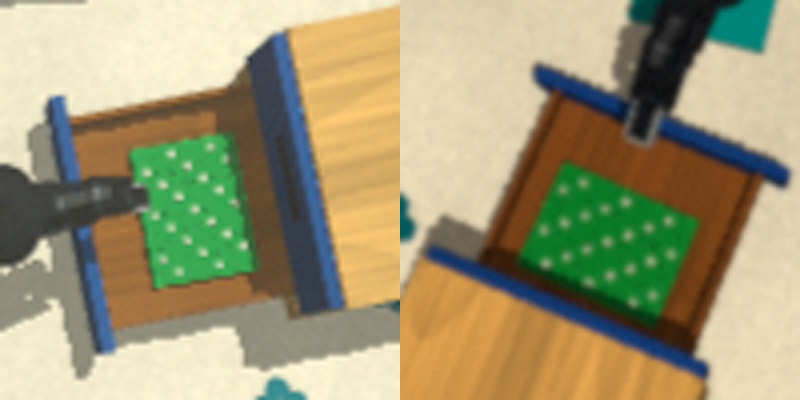

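The board lies flat in the drawer with the green face up, clear of all walls. Next I set up the push.

```bash
python3 - <<'E'
from h import *
from rig import status
s=status.get_state(); p,r=np.array(s['position']),Q(s['ee_rot'])
f=np.array([.5418,-.0274,0]);r1=place(50,1)
o,p,r=rows(p,r,f-.07*xd+.14*up,r1,.04,6); show(o)
o,p,r=rows(p,r,f-.07*xd+.045*up,r1,.035,6); show(o)
print(p,ik(p,r),r.inv().apply(xd))
E
```

```text
xyz [[-0.0042, -0.0793, -0.0785], [-0.0042, -0.0838, -0.0737], [-0.0043, -0.0878, -0.0688]] 
rot [[0.0552, -0.0001, 0.0006], [0.0552, -0.0001, 0.0006], [0.0552, -0.0001, 0.0006]]
xyz [[-0.0, -0.0679, 0.0808], [-0.0, -0.0678, 0.0809], [-0.0, -0.0679, 0.0808]] 
rot [[0.0, -0.0, -0.0], [0.0, -0.0, -0.0], [0.0, -0.0, -0.0]]
[0.52986306 0.04158933 0.04500502] [ 22.  31. 108. -46.  61. 133.] [-1.48712334e-05  7.65979937e-01  6.42929348e-01]
```

Call:
{"name": "apply_moves", "arguments": {
  "xyz": [
    [-0.004, -0.079, -0.079],
    [-0.004, -0.084, -0.074],
    [-0.004, -0.088, -0.069],
    [0, -0.068, 0.081],
    [0, -0.068, 0.081],
    [0, -0.068, 0.081],
    [0, 0, 0]
  ],
  "rot": [
    [0.055, 0, 0],
    [0.055, 0, 0],
    [0.055, 0, 0],
    [0, 0, 0],
    [0, 0, 0],
    [0, 0, 0],
    [0, 0, 0]
  ],
  "hand": [0, -0.5, -1, -1, -1, -1, -1]
}}

```text
clock: 11.75
position: [0.5279, 0.0398, 0.0423]
ee_rot: [0.342, 0.936, 0.082, 0.025]
contact_force: [-1.1, 0.6, 0.5]
width: -0.0004
gripper_force: 0.0
```

Call:
{"name": "apply_moves", "arguments": {
  "xyz": [
    [0, 0.051, 0.043],
    [0, 0.051, 0.043],
    [0, 0.015, 0.013],
    [0, 0.015, 0.013],
    [0, 0.015, 0.013],
    [0, 0.015, 0.013],
    [0, 0.015, 0.013],
    [0, 0.015, 0.013]
  ],
  "rot": [
    [0, 0, 0],
    [0, 0, 0],
    [0, 0, 0],
    [0, 0, 0],
    [0, 0, 0],
    [0, 0, 0],
    [0, 0, 0],
    [0, 0, 0]
  ],
  "hand": [-1, -1, -1, -1, -1, -1, -1, -1]
}}

```text
clock: 12.75
position: [0.5431, -0.0334, 0.044]
ee_rot: [0.341, 0.936, 0.081, 0.029]
contact_force: [-1.3, 1.5, 1.5]
width: 0.0001
gripper_force: 0.6
```

```bash
cat > q.py <<'E'
from h import *
from rig import status
s=status.get_state(); p,r=np.array(s['position']),Q(s['ee_rot']);f=np.array([.5418,-.0274,.0])
F=np.array(s['contact_force']);print(s['clock'],p.round(4),'adv',((p-f)@xd).round(4),'lat',((p-f)@yd).round(4),'push N',(F@xd).round(2),F.round(1),np.degrees(s['qpos']).round(0),'xd tool',r.inv().apply(xd).round(3))
E
python3 q.py
```

```text
12.75 [ 0.5431 -0.0334  0.044 ] adv 0.0061 lat 0.0002 push N -1.66 [-1.3  1.5  1.5] [ 14.  30. 110. -50.  56. 129.] xd tool [-0.001  0.766  0.643]
```

Call:
{"name": "apply_moves", "arguments": {
  "xyz": [
    [0, 0.015, 0.013],
    [0, 0.015, 0.013],
    [0, 0.015, 0.013],
    [0, 0.015, 0.013],
    [0, 0.015, 0.013],
    [0, 0.015, 0.013],
    [0, 0.015, 0.013],
    [0, 0.015, 0.013]
  ],
  "rot": [
    [0, 0, 0],
    [0, 0, 0],
    [0, 0, 0],
    [0, 0, 0],
    [0, 0, 0],
    [0, 0, 0],
    [0, 0, 0],
    [0, 0, 0]
  ],
  "hand": [-1, -1, -1, -1, -1, -1, -1, -1]
}}

```text
clock: 13.75
position: [0.5511, -0.0807, 0.0433]
ee_rot: [0.341, 0.936, 0.081, 0.029]
contact_force: [1.2, 2.0, 0.8]
width: -0.0
gripper_force: 0.6
```

Call:
{"name": "apply_moves", "arguments": {
  "xyz": [
    [0, 0.015, 0.013],
    [0, 0.015, 0.013],
    [0, 0.015, 0.013],
    [0, 0.015, 0.013],
    [0, 0.015, 0.013],
    [0, 0.015, 0.013],
    [0, 0.015, 0.013],
    [0, 0.015, 0.013]
  ],
  "rot": [
    [0, 0, 0],
    [0, 0, 0],
    [0, 0, 0],
    [0, 0, 0],
    [0, 0, 0],
    [0, 0, 0],
    [0, 0, 0],
    [0, 0, 0]
  ],
  "hand": [-1, -1, -1, -1, -1, -1, -1, -1]
}}

```text
clock: 14.75
position: [0.5592, -0.1276, 0.0426]
ee_rot: [0.341, 0.936, 0.081, 0.029]
contact_force: [0.6, 1.5, 1.1]
width: 0.0001
gripper_force: 0.6
```

```bash
python3 q.py
```

```text
14.75 [ 0.5592 -0.1276  0.0426] adv 0.1017 lat 0.0001 push N -1.34 [0.6 1.5 1.1] [  4.  29. 112. -56.  50. 125.] xd tool [-0.001  0.766  0.643]
```

Call:
{"name": "apply_moves", "arguments": {
  "xyz": [
    [0, 0.0155, 0.0128],
    [0, 0.0155, 0.0128],
    [0, 0.0155, 0.0128],
    [0, 0.0155, 0.0128],
    [0, 0.0155, 0.0128],
    [0, 0.0106, 0.0088],
    [0, 0.0062, 0.0051],
    [0, 0.0062, 0.0051]
  ],
  "rot": [
    [0, 0, 0],
    [0, 0, 0],
    [0, 0, 0],
    [0, 0, 0],
    [0, 0, 0],
    [0, 0, 0],
    [0, 0, 0],
    [0, 0, 0]
  ],
  "hand": [-1, -1, -1, -1, -1, -1, -1, -1]
}}

```text
clock: 15.75
position: [0.5657, -0.1659, 0.0429]
ee_rot: [0.341, 0.936, 0.081, 0.029]
contact_force: [-0.5, 1.4, -1.2]
width: 0.0001
gripper_force: 0.5
```

Call:
{"name": "apply_moves", "arguments": {
  "xyz": [
    [0, 0.0062, 0.0051],
    [0, 0.0062, 0.0051],
    [0, 0.0062, 0.0051],
    [0, 0.0062, 0.0051]
  ],
  "rot": [
    [0, 0, 0],
    [0, 0, 0],
    [0, 0, 0],
    [0, 0, 0]
  ],
  "hand": [-1, -1, -1, -1]
}}

```text
clock: 16.25
position: [0.5675, -0.1747, 0.0427]
ee_rot: [0.341, 0.936, 0.081, 0.029]
contact_force: [-2.5, 10.8, 5.1]
width: 0.0001
gripper_force: 5.9
```

```bash
python3 q.py
```

```text
16.25 [ 0.5675 -0.1747  0.0427] adv 0.1495 lat 0.0002 push N -11.09 [-2.5 10.8  5.1] [ -1.  29. 112. -58.  48. 123.] xd tool [-0.     0.766  0.642]
```

Call:
{"name": "apply_moves", "arguments": {
  "xyz": [
    [0, 0.0026, 0.0021],
    [0, 0, 0]
  ],
  "rot": [
    [0, 0, 0],
    [0, 0, 0]
  ],
  "hand": [-1, -1]
}}

```text
clock: 16.5
position: [0.5675, -0.1747, 0.0428]
ee_rot: [0.34, 0.936, 0.081, 0.029]
contact_force: [-1.7, 9.8, 3.1]
width: 0.0001
gripper_force: 5.0
```

```bash
python3 q.py; python3 - <<'E'
from h import *
from rig import get_image
a=get_image('top')['pixels'];b=get_image('scene')['pixels']
c=np.array([.5418,-.0274,0])+.17*xd
for n,K,im in(('top',T,a),('scene',S,b)):
  for lat in(-.08,.08):
    # blue panel face profile: sample along vertical line on home plane at z 20..100mm
    for z in (.02,.028,.034,.04,.05,.06,.07,.074,.078,.082,.09,.12):
        q=K.proj(c+lat*yd+z*up)[0]; v=cv2.getRectSubPix(im,(1,1),tuple(map(float,q)))[0,0]; print(n if z==.02 else '',lat if z==.02 else '',z,q.round(0).astype(int).tolist(),v.tolist(),end=' | ')
    print()
E
```

```text
16.5 [ 0.5675 -0.1747  0.0428] adv 0.1495 lat 0.0002 push N -9.9 [-1.7  9.8  3.1] [ -1.  29. 112. -58.  48. 123.] xd tool [-0.001  0.767  0.642]
top -0.08 0.02 [363, 187] [36, 43, 54] |   0.028 [364, 186] [36, 44, 59] |   0.034 [364, 186] [35, 44, 59] |   0.04 [365, 186] [34, 43, 58] |   0.05 [366, 186] [40, 44, 54] |   0.06 [367, 186] [51, 46, 44] |   0.07 [367, 185] [54, 46, 38] |   0.074 [368, 185] [50, 44, 40] |   0.078 [368, 185] [46, 43, 42] |   0.082 [368, 185] [42, 41, 44] |   0.09 [369, 185] [36, 38, 47] |   0.12 [372, 184] [34, 38, 46] | 
top 0.08 0.02 [354, 141] [38, 45, 58] |   0.028 [355, 141] [37, 45, 59] |   0.034 [355, 141] [37, 45, 59] |   0.04 [356, 140] [41, 46, 57] |   0.05 [356, 140] [48, 46, 49] |   0.06 [357, 139] [54, 45, 36] |   0.07 [358, 139] [50, 44, 40] |   0.074 [358, 138] [46, 44, 43] |   0.078 [358, 138] [42, 43, 46] |   0.082 [359, 138] [39, 43, 48] |   0.09 [359, 137] [38, 42, 48] |   0.12 [362, 136] [38, 43, 49] | 
scene -0.08 0.02 [194, 316] [14, 33, 64] |   0.028 [193, 316] [13, 33, 64] |   0.034 [193, 315] [14, 33, 64] |   0.04 [193, 315] [13, 33, 63] |   0.05 [192, 315] [11, 33, 63] |   0.06 [192, 314] [10, 31, 62] |   0.07 [191, 314] [9, 30, 62] |   0.074 [191, 314] [9, 30, 62] |   0.078 [191, 314] [9, 30, 61] |   0.082 [190, 314] [9, 30, 61] |   0.09 [190, 313] [10, 31, 61] |   0.12 [189, 312] [9, 29, 59] | 
scene 0.08 0.02 [244, 338] [31, 41, 64] |   0.028 [244, 338] [27, 39, 65] |   0.034 [244, 338] [24, 38, 65] |   0.04 [243, 338] [21, 37, 66] |   0.05 [243, 338] [20, 37, 66] |   0.06 [243, 337] [18, 37, 67] |   0.07 [243, 337] [16, 37, 67] |   0.074 [243, 337] [15, 36, 68] |   0.078 [243, 337] [14, 36, 68] |   0.082 [243, 337] [13, 36, 68] |   0.09 [243, 337] [13, 35, 67] |   0.12 [242, 336] [11, 34, 66] |
```

The force is about 10 N and the pictures show the drawer is still roughly 15 mm open. The knuckles, wide along tool y, are probably close to the dummy front. I back off, turn the tool 90° about its axis so the narrow side faces the chest, and push again.

Call:
{"name": "apply_moves", "arguments": {
  "xyz": [
    [0, -0.04, -0.034],
    [0, -0.062, -0.052],
    [0, 0, 0],
    [0, 0, 0],
    [0, 0, 0],
    [0, 0, 0],
    [0, 0, 0],
    [0, 0, 0]
  ],
  "rot": [
    [0, 0, 0],
    [0, 0, 0],
    [0, 0, -0.17],
    [0, 0, -0.17],
    [0, 0, -0.17],
    [0, 0, -0.17],
    [0, 0, -0.17],
    [0, 0, -0.17]
  ],
  "hand": [-1, -1, -1, -1, -1, -1, -1, -1]
}}

```text
clock: 17.6
position: [0.5607, -0.1367, 0.0433]
ee_rot: [0.308, 0.763, 0.548, -0.15]
contact_force: [0.5, -0.7, 0.4]
width: 0.0002
gripper_force: 0.0
```

Call:
{"name": "apply_moves", "arguments": {
  "xyz": [
    [0, 0, 0],
    [0, 0, 0],
    [0, 0, 0],
    [0, 0, 0]
  ],
  "rot": [
    [0, 0, -0.17],
    [0, 0, -0.17],
    [0, 0, -0.14],
    [0, 0, 0]
  ],
  "hand": [-1, -1, -1, -1]
}}

```text
clock: 18.1
position: [0.5607, -0.1367, 0.0433]
ee_rot: [0.262, 0.605, 0.719, -0.221]
contact_force: [-1.0, -0.2, 0.3]
width: 0.0001
gripper_force: 0.0
```

```bash
python3 q.py; python3 - <<'E'
from h import *
from rig import get_image
a=get_image('top');b=get_image('scene')
x=cv2.resize(a['pixels'][115:205,325:395,::-1],(420,540),interpolation=cv2.INTER_CUBIC);y=cv2.resize(b['pixels'][280:370,160:222,::-1],(372,540),interpolation=cv2.INTER_CUBIC)
cv2.imwrite('pics/p3.png',cv2.convertScaleAbs(np.hstack([x,y]),alpha=1.8))
E
```

```text
18.1 [ 0.5607 -0.1367  0.0433] adv 0.1109 lat -0.0 push N -0.0 [-1.  -0.2  0.3] [  3.  29. 112. -57.  50.  35.] xd tool [-0.765  0.001  0.644]
```

View pics/p3.png

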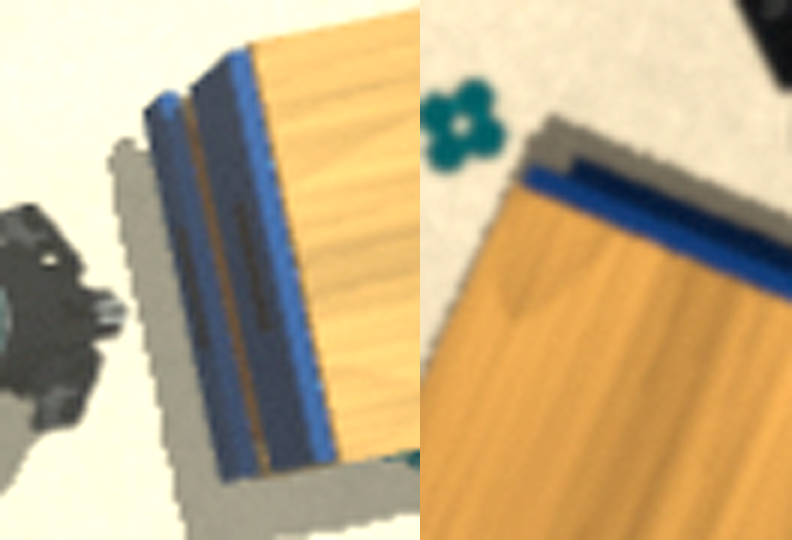

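The picture shows the drawer still about 15 mm open (brown gap at (215,250)), and the tool's narrow side now faces it.

Call:
{"name": "apply_moves", "arguments": {
  "xyz": [
    [-0.031, 0, 0.0257],
    [-0.02, 0, 0.0168],
    [-0.01, 0, 0.0084],
    [-0.0061, 0, 0.0051],
    [-0.0061, 0, 0.0051],
    [-0.0061, 0, 0.0051],
    [-0.0061, 0, 0.0051],
    [-0.0061, 0, 0.0051]
  ],
  "rot": [
    [0, 0, 0],
    [0, 0, 0],
    [0, 0, 0],
    [0, 0, 0],
    [0, 0, 0],
    [0, 0, 0],
    [0, 0, 0],
    [0, 0, 0]
  ],
  "hand": [-1, -1, -1, -1, -1, -1, -1, -1]
}}

```text
clock: 19.2
position: [0.567, -0.1721, 0.0432]
ee_rot: [0.262, 0.605, 0.719, -0.221]
contact_force: [-0.6, 0.3, -0.1]
width: -0.0002
gripper_force: 0.0
```

```bash
python3 q.py
```

```text
19.2 [ 0.567  -0.1721  0.0432] adv 0.1469 lat 0.0001 push N -0.37 [-0.6  0.3 -0.1] [ -1.  29. 112. -58.  48.  33.] xd tool [-0.765 -0.001  0.644]
```

Call:
{"name": "apply_moves", "arguments": {
  "xyz": [
    [-0.0061, 0, 0.0051],
    [-0.0061, 0, 0.0051],
    [-0.0061, 0, 0.0051]
  ],
  "rot": [
    [0, 0, 0],
    [0, 0, 0],
    [0, 0, 0]
  ],
  "hand": [-1, -1, -1]
}}

```text
clock: 19.58
position: [0.5679, -0.1767, 0.0431]
ee_rot: [0.261, 0.605, 0.719, -0.219]
contact_force: [-3.4, 11.4, 5.8]
width: -0.0001
gripper_force: 6.0
```

Call:
{"name": "apply_moves", "arguments": {
  "xyz": [
    [-0.0051, 0, 0.0043],
    [-0.0051, 0, 0.0043],
    [0, 0, 0]
  ],
  "rot": [
    [0, 0, 0],
    [0, 0, 0],
    [0, 0, 0]
  ],
  "hand": [-1, -1, -1]
}}

```text
clock: 19.95
position: [0.5689, -0.1823, 0.0432]
ee_rot: [0.261, 0.605, 0.719, -0.22]
contact_force: [-0.4, 5.2, 1.5]
width: 0.0003
gripper_force: 2.5
```

```bash
python3 q.py
```

```text
19.95 [ 0.5689 -0.1823  0.0432] adv 0.1573 lat 0.0003 push N -5.15 [-0.4  5.2  1.5] [ -2.  29. 112. -59.  47.  33.] xd tool [-0.766 -0.001  0.643]
```

Call:
{"name": "apply_moves", "arguments": {
  "xyz": [
    [-0.0051, 0, 0.0043],
    [-0.0051, 0, 0.0043],
    [0, 0, 0]
  ],
  "rot": [
    [0, 0, 0],
    [0, 0, 0],
    [0, 0, 0]
  ],
  "hand": [-1, -1, -1]
}}

```text
clock: 20.32
position: [0.5697, -0.1874, 0.0433]
ee_rot: [0.262, 0.605, 0.719, -0.221]
contact_force: [0.4, 0.3, -0.2]
width: 0.0003
gripper_force: 0.3
```

Call:
{"name": "apply_moves", "arguments": {
  "xyz": [
    [-0.0051, 0, 0.0043],
    [-0.0051, 0, 0.0043],
    [0, 0, 0]
  ],
  "rot": [
    [0, 0, 0],
    [0, 0, 0],
    [0, 0, 0]
  ],
  "hand": [-1, -1, -1]
}}

```text
clock: 20.7
position: [0.5699, -0.1879, 0.0431]
ee_rot: [0.261, 0.605, 0.719, -0.219]
contact_force: [-5.6, 19.5, 9.9]
width: -0.0001
gripper_force: 9.9
```

```bash
python3 q.py
```

```text
20.7 [ 0.5699 -0.1879  0.0431] adv 0.1629 lat 0.0004 push N -20.21 [-5.6 19.5  9.9] [ -3.  29. 112. -59.  47.  32.] xd tool [-0.768 -0.001  0.64 ]
```

The force fell to zero at the snap and then hit a hard stop, so the drawer is home. I back off and verify.

Call:
{"name": "apply_moves", "arguments": {
  "xyz": [
    [0.01, 0, -0.0084],
    [0.05, 0, -0.043],
    [0.1, 0, -0.086],
    [0.1, 0, -0.086],
    [0, 0, -0.12],
    [0, 0, -0.12],
    [0, 0, 0],
    [0, 0, 0]
  ],
  "rot": [
    [0, 0, 0],
    [0, 0, 0],
    [0, 0, 0],
    [0, 0, 0],
    [0, 0, 0],
    [0, 0, 0],
    [0, 0, 0],
    [0, 0, 0]
  ],
  "hand": [-1, -1, -1, -1, -1, -1, -1, -1]
}}

```text
clock: 21.7
position: [0.5443, -0.044, 0.0989]
ee_rot: [0.261, 0.604, 0.719, -0.221]
contact_force: [-0.0, -1.3, 0.2]
width: -0.0004
gripper_force: 0.0
```

```bash
python3 q.py; python3 - <<'E'
from h import *
from rig import get_image
a=get_image('top')['pixels']
c=np.array([.5418,-.0274,0])+.17*xd
for lat in(-.08,0,.08):
    print(lat,[cv2.getRectSubPix(a,(1,1),tuple(map(float,T.proj(c-dx*xd+lat*yd+.076*up)[0])))[0,0].tolist() for dx in np.arange(-.008,.041,.004)])
# orange board unchanged?
o=np.load('pics/top0.npz')['pixels'].astype(int); print('orange diff',np.abs(a[120:165,215:245].astype(int)-o[120:165,215:245]).mean())
E
```

```text
21.7 [ 0.5443 -0.044   0.0989] adv 0.0167 lat -0.0004 push N 1.28 [-0.  -1.3  0.2] [ 13.  25. 108. -48.  61.  32.] xd tool [-0.765 -0.001  0.644]
-0.08 [[37, 41, 47], [36, 41, 49], [37, 42, 50], [37, 41, 49], [38, 41, 49], [53, 55, 56], [83, 81, 72], [90, 88, 76], [91, 89, 77], [90, 88, 76], [90, 87, 76], [89, 87, 76], [89, 87, 76]]
0 [[38, 39, 45], [37, 40, 47], [37, 42, 51], [36, 39, 41], [37, 37, 38], [48, 50, 52], [76, 76, 69], [89, 86, 75], [90, 87, 77], [90, 87, 75], [91, 88, 76], [91, 88, 76], [89, 87, 75]]
0.08 [[39, 42, 48], [39, 43, 49], [40, 44, 51], [40, 44, 52], [40, 44, 50], [43, 46, 52], [69, 70, 67], [89, 86, 76], [92, 89, 77], [91, 88, 77], [92, 89, 77], [91, 89, 78], [109, 106, 93]]
orange diff 4.915308641975309
```

```bash
python3 - <<'E'
from h import *
from rig import get_image,job
a=get_image('top')['pixels'];o=np.load('pics/top0.npz')['pixels']
def m(i):
    h=cv2.cvtColor(i,cv2.COLOR_RGB2HSV)[115:170,205:250]; k=(h[...,0]<15)&(h[...,1]>150); return k.sum(),np.argwhere(k).mean(0)
A,O=m(a),m(o);print(A,O)
if np.abs(A[1]-O[1]).max()<.7: print(job.sign_off())
E
```

```text
(np.int64(101), array([29.47524752, 29.3960396 ])) (np.int64(103), array([30.11650485, 29.58252427]))
the job is handed in; nothing more can be done
None
```

The green board is lying flat, green face up, in the bottom drawer; the drawer is fully home past its catch, the orange board is still standing in place, and the job is handed in.

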